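# Load the weld fixture and start the cycle

### The arm

A 7-joint arm with a two-finger parallel gripper is mounted at the origin on the work surface. World frame = base frame: x ahead of the robot, y to its left, z up, the work surface at z = 0. Lengths are in m, angles in rad, forces in N, time in s.
With the tool pointing down it reaches from about 0.4 to 0.925 m from the base axis. Payload 4.1 kg.
Tool frame: the origin (TCP) lies at the very end of the fingers, on their centre line; the grasp point (between the pads) lies 19 mm behind it (ctrl.pinch_z is the distance from the TCP to the grasp point, in m); y points along the fingers, x is the direction in which the jaws open and shut, and the axes are right-handed (so a half turn about y gives the same grasp; the last joint's range is limited). The gripper opens to 85 mm and grips with 20 to 120 N. Pads are 22 mm wide; open, the fingers measure 114 mm over their backs; the gripper's body (76 mm by 85 mm) begins 54 mm behind the grasp point. The pads swing forward as they close: fully open they stand 13 mm farther back than shut.
Start: joints at [-1.446, 0.398, 0.045, 1.537, -0.019, 1.207, -0.051], TCP at [0.144, 0.634, 0.231] pointing down, gripper open.
Joint ranges: [-2.82, 2.82], [-0.49, 2.23], [-1.37, 1.46], [0, 2.46], [-1.36, 4.5], [0.23, 2], [-2.94, 2.94]. Speed limits (rad/s): [2.57, 2.57, 3.14, 3.14, 3.14, 3.14, 3.14].

### API

Orientations are given as a unit quaternion [w, x, y, z].
In Python, from bench import ctrl, set_gripper, eyes gives the robot as it stands. The module is installed in compiled form; this text tells all that it offers. Calls block until the motion is done:
- ctrl.reach(position, orientation): joint-space move of the TCP to a pose.
- ctrl.servo_line(position, rot=None, max_speed=0.15, max_force=None): straight line of the TCP; rot=None keeps the orientation; max_speed is the mean speed in m/s. With max_force (N) it stops when the force on the tool has changed by that much, and returns True; else False.
- ctrl.move_joints(angles): joint-space move.
- set_gripper(opening, grip_force=None): opening from 0.0 (shut) to 1.0 (fully open); grip_force is the grip in N (None keeps the last); returns when the fingers have stopped.
- ctrl.pause(seconds).
- ctrl.inverse_kinematics(position, orientation): joint angles nearest the present ones, or None.
- ctrl.sense(): the state.
- eyes.capture(name): name is "scene" or "top" or "wrist"; returns the picture (420x560x3 uint8, red, green, blue); there is no depth.
- eyes.camera_model(name): a dict with "camera_matrix" (3x3 intrinsics, pixels), "R" (3x3) and "t" (3): a world point X has camera coordinates R X + t. Camera axes: x right, y down, z forward; pixel columns grow to the right and rows downward; lengths in m; the calibration is good to about 2 mm. A picture is of the moment at which its call begins: read the wrist's pose just before it. camera_model takes no time and is no camera call; for the wrist camera it gives the pose at the moment of the call.
A pose or a line that the arm cannot do raises ctrl.PlanningError and nothing moves.
- ctrl.job_done(): hands the job in, once; it reports no verdict.
The state is a dict: "clock": time; "qpos": joint angles; "dq": joint speeds; "tau": joint torques, N m; "ee_pos": TCP position; "tcp_rot": TCP orientation; "force": force on the tool from outside, world axes, zero at the start; "wrist_torque": the same for the moment, N m; "finger_gap": opening from 0.0 (shut) to 1.0 (fully open).
Only numpy, scipy, OpenCV 4.12 (cv2) and the standard library are available. Lean on these libraries where they do the work, as an engineer would, in place of code of your own. Each camera call takes 0.05 s, during which the arm holds its last target.

### The job

Get the weld fixture ready: take the rusty leftover block out of it and put it in the scrap bin, and set every steel part that is on the table fully down in the pocket of its own shape and size. Once everything is seated, press the treadle right down to its stop to start the cycle, and let it come back up, with all parts still seated. Leave the other tools and scraps on the table where they are.

Things in the scene. Friction and masses are not known exactly. Their poses are not given: they have to be found in the camera images.
- c_square (a point): Stub of square steel tube, 38 x 38 in plan, 34 tall, standing upright, sides along its x and y. The point is its centre, half-way up (17 above its underside). Its z points up. Loose, 0.12 to 0.4 kg; may be absent.
- pocket_square (a point): Square pocket, 43 x 43, sides along its x and y. In one of six nest blocks (79 x 79, in 2 rows of 3, in any order) on the fixture plate. Point: middle of the pocket floor, 18 above the table, z up. Pocket 12 deep: a seated part's centre is 17 above the point.
- c_rect (a point): Stub of rectangular steel tube, 26 along its x, 56 along its y, 34 tall, standing upright. The point is its centre, half-way up (17 above its underside). Its z points up. Loose, 0.12 to 0.4 kg; may be absent.
- pocket_rect (a point): Oblong pocket, 31 along its x, 61 along its y; the scrap lies in it at the start. In one of six nest blocks (79 x 79, in 2 rows of 3, in any order) on the fixture plate. Point: middle of the pocket floor, 18 above the table, z up. Pocket 12 deep: a seated part's centre is 17 above the point.
- c_bush (a point): Large round steel bush, diameter 46, 34 tall, standing upright, with a dark bore of 24 seen on top. The point is its centre, half-way up (17 above its underside). Its z points up. Loose, 0.12 to 0.4 kg; may be absent.
- pocket_bush (a point): Large round pocket, diameter 51. In one of six nest blocks (79 x 79, in 2 rows of 3, in any order) on the fixture plate. Point: middle of the pocket floor, 18 above the table, z up. Pocket 12 deep: a seated part's centre is 17 above the point.
- c_stub (a point): Small round solid steel stub, diameter 32, 34 tall, standing upright. The point is its centre, half-way up (17 above its underside). Its z points up. Loose, 0.12 to 0.4 kg; may be absent.
- pocket_stub (a point): Small round pocket, diameter 37. In one of six nest blocks (79 x 79, in 2 rows of 3, in any order) on the fixture plate. Point: middle of the pocket floor, 18 above the table, z up. Pocket 12 deep: a seated part's centre is 17 above the point.
- c_angle (a point): Steel block, an L in plan, 34 tall. Point: centre of the 50 x 50 square around the L, half-way up. One leg: x -25 to -10, y -25 to 25; the other x -10 to 25, y -25 to -10. Can be gripped across the first leg (fingers closing along x) at x -17.5, y +6. Its z points up. Loose, 0.12 to 0.4 kg; may be absent.
- pocket_angle (a point): L-shaped pocket, same axes as the L-shaped block, 2.5 wider on every side, measured from the centre of the square around the L. In one of six nest blocks (79 x 79, in 2 rows of 3, in any order) on the fixture plate. Point: middle of the pocket floor, 18 above the table, z up. Pocket 12 deep: a seated part's centre is 17 above the point.
- c_tee (a point): Steel block, a T in plan, 34 tall. Point: centre of the 50 x 50 square around the T, half-way up. Cross bar: x 10 to 25, y -25 to 25; the stem x -25 to 10, y -7.5 to 7.5. Can be gripped across the stem (fingers closing along y) at x -5, y 0. Its z points up. Loose, 0.12 to 0.4 kg; may be absent.
- pocket_tee (a point): T-shaped pocket, same axes as the T-shaped block, 2.5 wider on every side, measured from the centre of the square around the T. In one of six nest blocks (79 x 79, in 2 rows of 3, in any order) on the fixture plate. Point: middle of the pocket floor, 18 above the table, z up. Pocket 12 deep: a seated part's centre is 17 above the point.
- c_scrap (a point): Rusty leftover block with a weld bead on top, 20 along its x, 40 along its y, 34 tall, 0.12 kg. The point is its centre, half-way up (17 above its underside). At the start it stands in the oblong pocket, 22 of it clear of the block.
- scrap_bin_in (a point): Open grey sheet-steel scrap bin, fixed, 140 x 140 outside, 50 high, walls and floor 4 thick. The point is the centre of its inner floor; x and y along its sides, z up.
- treadle_pad (a point): Place to press on the ribbed treadle plate: on the upper face, on the middle line, 20 from its free end and 115 from its hinge, about 73 above the table at rest. The plate is 66 wide and 140 long and slopes down from the free end (towards the robot) to the hinge. Pressing straight down moves this point about 31 down.
- treadle (a joint): Angle of the spring treadle, rad: 0 at rest (up), 0.27 pressed down to its stop. The spring needs about 3 N at the pad to start and 10 N at the stop, and lifts the treadle back when let go.
- wrench: Open-ended wrench, 140 long, lying near the robot. Not part of the job: leave it alone. Origin at its underside.
- hammer: Hammer with wooden handle, 260 long, lying at the far side. Not part of the job: leave it alone. Origin at its underside.
- brush: Wire brush with wooden handle, 200 long, at the far right. Not part of the job: leave it alone. Origin at its underside.
- tin: Metal tin, diameter 56, 65 high, beyond the scrap bin. Not part of the job: leave it alone. Origin at its underside.
- offcut: Offcut of thin steel angle, 140 long, 35 high, between robot and fixture. Not part of the job: leave it alone. Origin at its underside.
- cclamp: C-clamp lying flat, about 110 x 110, beyond the fixture. Not part of the job: leave it alone. Origin at its underside.
There are look-alikes about, which are no part of the job. Leave any turquoise look-alike of the part that bears c_bush alone. What is shaped like the part that bears c_tee but yellow is not meant.

How it is judged:
On the way, in this order (a step that is already met when the one before it is completed fails the run):
1. the leftover is in the scrap bin and every part present is seated in its own pocket (x of c_scrap in the frame of scrap_bin_in between -0.068 and 0.068 m and y of c_scrap in the frame of scrap_bin_in between -0.068 and 0.068 m and z of c_scrap in the frame of scrap_bin_in below 0.04 m and horizontal distance between c_square and pocket_square below 0.006 m and z of c_square in the frame of pocket_square between 0.012 and 0.022 m and angle between each of c_square, c_rect, c_bush, c_stub, c_angle, c_tee's own z axis and vertical below 0.1 rad and horizontal distance between c_rect and pocket_rect below 0.006 m and z of c_rect in the frame of pocket_rect between 0.012 and 0.022 m and horizontal distance between c_bush and pocket_bush below 0.006 m and z of c_bush in the frame of pocket_bush between 0.012 and 0.022 m and horizontal distance between c_stub and pocket_stub below 0.006 m and z of c_stub in the frame of pocket_stub between 0.012 and 0.022 m and horizontal distance between c_angle and pocket_angle below 0.006 m and z of c_angle in the frame of pocket_angle between 0.012 and 0.022 m and horizontal distance between c_tee and pocket_tee below 0.006 m and z of c_tee in the frame of pocket_tee between 0.012 and 0.022 m), for 0.2 s.
2. the treadle is pressed down to its stop while everything is seated (all of step 1 and value of joint treadle above 0.24 rad), for 0.2 s.
At the end, for the whole second after the job is handed in: Every part present is seated in its own pocket (centre within 6 mm of the pocket's centre sideways and within 5 mm of its seated height, upright within 0.1 rad), the leftover lies inside the scrap bin, and the treadle is back up (below 0.05 rad) (all of step 1 and value of joint treadle below 0.05 rad); the robot touches nothing.
It fails at once if one of the other tools or scraps on the table is shifted more than 5 cm (distance of any of wrench, hammer, brush, tin, offcut, cclamp from where it was at the start of the episode above 0.05 m).
Of part_square, part_rect, part_bush, part_stub, part_angle, part_tee only 4 to 6 are there at a start; the rules pass over those that are not, and their reading is None.
At some moment in a run one of part_square, part_bush, part_angle, part_tee may be knocked a few centimetres aside while the robot is not near it.
It also fails if it takes over 200 s, if anything falls off the work surface, if the arm or the gripper's body presses on something with over 40 N, if the wrist force passes 120 N, or if a joint passes its speed limit or range.

## Working session

There is one attempt and no reset: what is moved stays moved. The work goes in short steps, each a Python script; the robot and the scene stay as the last script left them, time stands still between calls to the robot, and variables do not carry over. Pictures are saved under pics/ and viewed, and the job is handed in when it is done.

```bash
mkdir -p pics; ls; python3 - <<'E'
from bench import ctrl,set_gripper,eyes
import cv2,numpy as np
for n in ["scene","top","wrist"]:
    m=eyes.camera_model(n); im=eyes.capture(n)
    cv2.imwrite(f"pics/{n}0.png",im[:,:,::-1])
    R=np.array(m["R"]);t=np.array(m["t"]);print(n,np.round(m["camera_matrix"],1).tolist(),"pos",np.round(-R.T@t,3),"fwd",np.round(R[2],2))
s=ctrl.sense();print({k:np.round(v,3).tolist() for k,v in s.items()},ctrl.pinch_z)
E
```

```text
pics
scene [[447.5, 0.0, 276.4], [0.0, 447.5, 208.9], [0.0, 0.0, 1.0]] pos [ 1.359 -0.142  0.854] fwd [-0.71  0.14 -0.69]
top [[498.0, 0.0, 283.6], [0.0, 498.0, 215.4], [0.0, 0.0, 1.0]] pos [0.462 0.022 1.363] fwd [ 0.09 -0.01 -1.  ]
wrist [[296.4, 0.0, 278.7], [0.0, 296.4, 208.5], [0.0, 0.0, 1.0]] pos [0.074 0.648 0.373] fwd [ 0.27 -0.06 -0.96]
{'clock': 0.15, 'qpos': [-1.446, 0.399, 0.045, 1.538, -0.019, 1.207, -0.051], 'dq': [-0.0, -0.002, 0.0, -0.004, 0.002, -0.001, 0.002], 'tau': [0.002, -47.556, 1.367, -25.451, 0.012, 0.007, -0.0], 'ee_pos': [0.144, 0.633, 0.231], 'tcp_rot': [-0.552, 0.553, 0.441, -0.441], 'force': [-0.084, -0.417, -0.228], 'wrist_torque': [0.034, 0.008, 0.004], 'finger_gap': 1.0} 0.0187
```

View pics/top0.png

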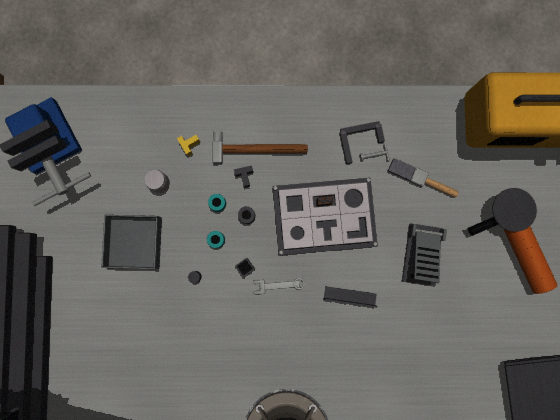

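View pics/scene0.png

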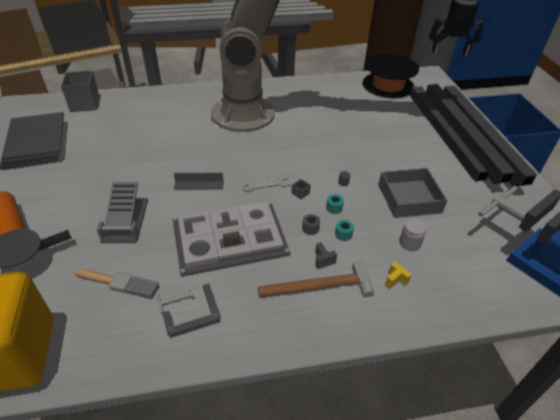

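View pics/wrist0.png

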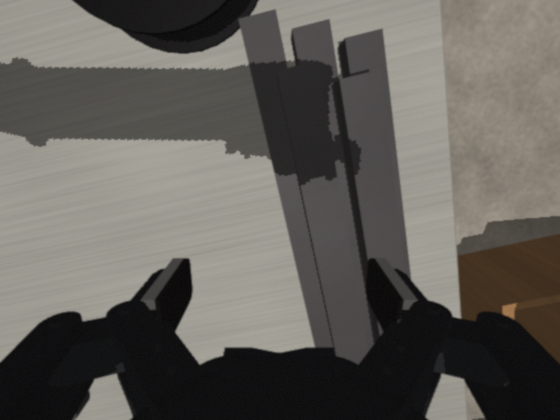

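```bash
python3 - <<'E'
import cv2
im=cv2.imread("pics/top0.png")
cv2.imwrite("pics/top0_crop.png",cv2.resize(im[120:310,170:390],None,fx=3.6,fy=3.15,interpolation=cv2.INTER_CUBIC)[:600])
cv2.imwrite("pics/top0_tr.png",cv2.resize(im[210:300,390:460],None,fx=6,fy=6,interpolation=cv2.INTER_CUBIC))
E
```

```text
(no output)
```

View pics/top0_crop.png

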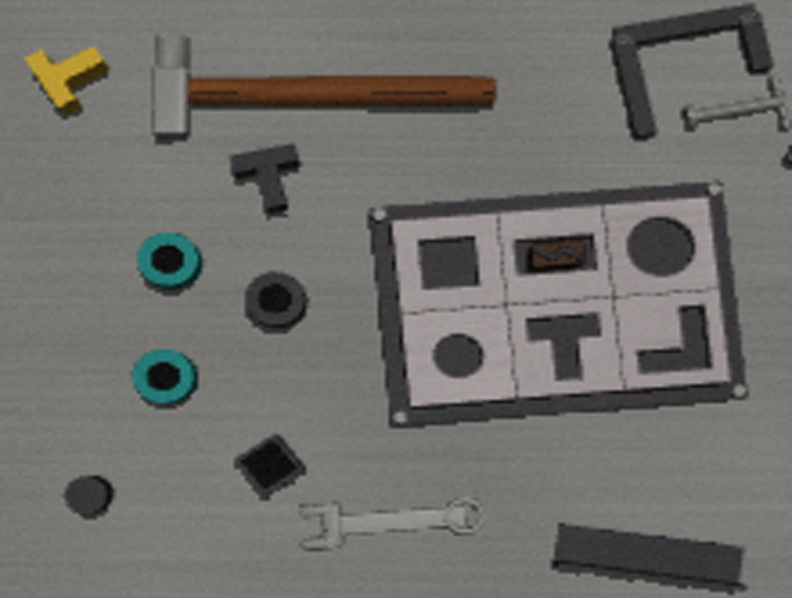

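View pics/top0_tr.png

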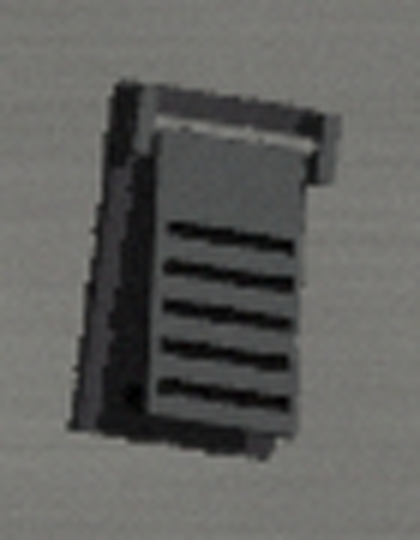

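```bash
cat > h.py <<'E'
from bench import ctrl,set_gripper,eyes
import cv2,numpy as np
from scipy.spatial.transform import Rotation as Rot
def quat(phi):
    "tool pointing down, jaw axis x at angle phi from world x"
    x=np.array([np.cos(phi),np.sin(phi),0]); y=np.array([0,0,-1.]); z=np.cross(x,y)
    q=Rot.from_matrix(np.stack([x,y,z],1)).as_quat(); return [q[3],q[0],q[1],q[2]]
def ray(m,px,z):
    K=np.array(m["camera_matrix"]);R=np.array(m["R"]);t=np.array(m["t"])
    px=np.atleast_2d(px).astype(float)
    d=np.c_[px,np.ones(len(px))]@np.linalg.inv(K).T@R; c=-R.T@t
    return c+d*((z-c[2])/d[:,2])[:,None]
def snap(n,f):
    m=eyes.camera_model(n); im=eyes.capture(n)[:,:,::-1].copy()
    cv2.imwrite(f"pics/{f}.png",im); return im,m
def proj(m,X):
    K=np.array(m["camera_matrix"]);c=np.atleast_2d(X)@np.array(m["R"]).T+np.array(m["t"]);p=c@K.T;return p[:,:2]/p[:,2:]
E
python3 - <<'E'
from h import *
m=eyes.camera_model("top")
for n,p,z in [("sq",(245,268),.034),("bush",(246,215),.034),("stub",(195,277),.034),("tee",(244,176),.034),("bin",(132,243),.05),("pad",(427,268),.07),("hinge",(430,232),.03),("fix",(326,216),.03),("psq",(294,203),.03),("prect",(325,200),.03),("pbush",(353,198),.03),("pstub",(297,233),.03),("ptee",(327,231),.03),("pang",(355,228),.03)]:
    X=ray(m,p,z)[0]; print(n,np.round(X,3),round(np.hypot(*X[:2]),3))
s=ctrl.sense();q=s["tcp_rot"];R0=Rot.from_quat([q[1],q[2],q[3],q[0]]).as_matrix();print(np.round(R0,2))
for y in (.15,.0):
  for phi in (0,np.pi/2,-np.pi/2,np.pi): print(y,phi,np.round(ctrl.inverse_kinematics([.6,y,.25],quat(phi)),2) if ctrl.inverse_kinematics([.6,y,.25],quat(phi)) is not None else None)
E
```

```text
sq [0.437 0.107 0.034] 0.45
bush [0.579 0.105 0.034] 0.588
stub [0.414 0.239 0.034] 0.479
tee [0.684 0.11  0.034] 0.693
bin [0.504 0.403 0.05 ] 0.645
pad [ 0.436 -0.367  0.07 ] 0.569
hinge [ 0.531 -0.39   0.03 ] 0.659
fix [ 0.575 -0.11   0.03 ] 0.586
psq [ 0.611 -0.024  0.03 ] 0.611
prect [ 0.619 -0.108  0.03 ] 0.628
pbush [ 0.624 -0.184  0.03 ] 0.65
pstub [ 0.53  -0.032  0.03 ] 0.531
ptee [ 0.535 -0.112  0.03 ] 0.547
pang [ 0.543 -0.188  0.03 ] 0.574
[[ 0.22 -0.   -0.98]
 [ 0.98 -0.    0.22]
 [-0.   -1.   -0.  ]]
0.15 0 [-0.84  0.4   0.71  1.61 -0.28  1.24 -0.08]
0.15 1.5707963267948966 [-0.7   0.36  0.51  1.6  -0.19  1.22  1.42]
0.15 -1.5707963267948966 [-0.92  0.44  0.84  1.61 -0.34  1.25 -1.59]
0.15 3.141592653589793 [-0.5   0.34  0.24  1.6  -0.08  1.22  2.9 ]
0.0 0 [-0.71  0.41  0.86  1.65 -0.32  1.23  0.22]
0.0 1.5707963267948966 [-0.68  0.39  0.81  1.65 -0.3   1.23  1.76]
0.0 -1.5707963267948966 [-0.82  0.48  1.05  1.66 -0.43  1.26 -1.26]
0.0 3.141592653589793 [-0.91  0.61  1.27  1.66 -0.6   1.33 -2.69]
```

```bash
python3 - <<'E'
from h import *
P=np.pi/2
ctrl.reach([.655,-.11,.22],quat(P)); ctrl.pause(.3)
im,m=snap("wrist","wfix"); np.savez("wfix.npz",**m)
ctrl.reach([.64,.11,.28],quat(P)); ctrl.pause(.3)
im,m=snap("wrist","wparts"); np.savez("wparts.npz",**m)
print(ctrl.sense()["clock"],ctrl.sense()["ee_pos"])
E
```

```text
4.9167 [0.64007816 0.10875672 0.2798649 ]
```

View pics/wfix.png

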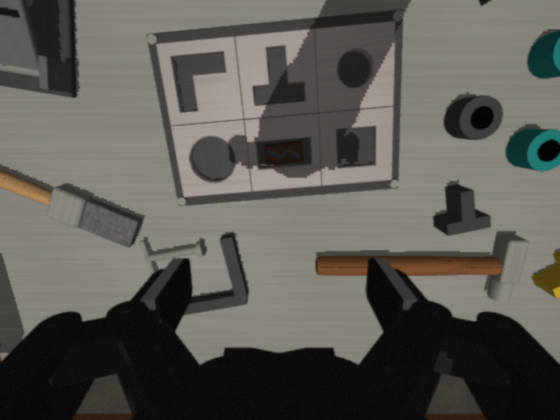

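View pics/wparts.png

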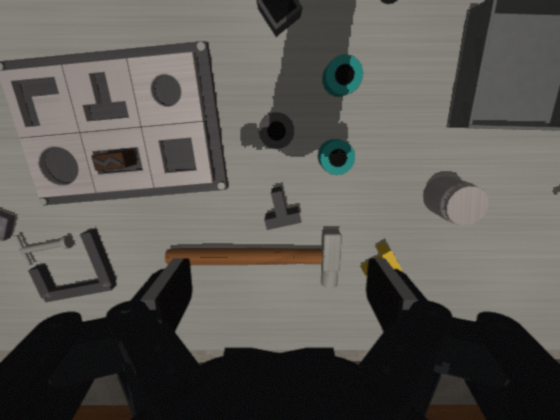

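```bash
python3 - <<'E'
from h import *
P=np.pi/2
ctrl.reach([.65,.03,.24],quat(P)); ctrl.pause(.3)
im,m=snap("wrist","wfix2"); np.savez("wfix2.npz",**m)
print(ctrl.sense()["clock"])
E
```

```text
5.7167
```

View pics/wfix2.png

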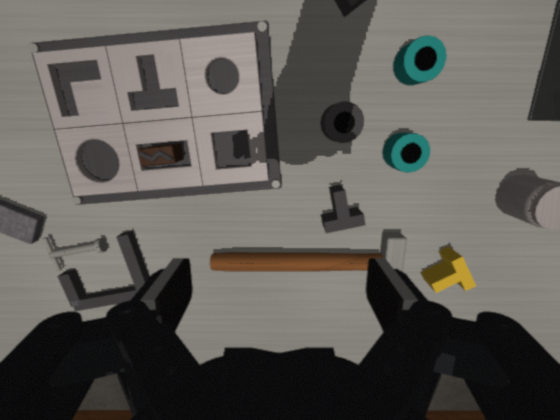

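```bash
cat > fix.py <<'E'
from h import *
def fixture(name,seed_box):
    im=cv2.imread(f"pics/{name}.png"); m=dict(np.load(f"{name}.npz"))
    g=cv2.cvtColor(im,cv2.COLOR_BGR2GRAY)
    big=cv2.resize(g,None,fx=4,fy=4,interpolation=cv2.INTER_CUBIC)
    x0,y0,x1,y1=[4*v for v in seed_box]
    sub=big[y0:y1,x0:x1]; th,_=cv2.threshold(sub,0,255,cv2.THRESH_OTSU)
    mask=np.zeros_like(big); mask[y0:y1,x0:x1]=(sub>th)*255
    cs,h=cv2.findContours(mask,cv2.RETR_CCOMP,cv2.CHAIN_APPROX_NONE)
    k=np.argmax([cv2.contourArea(c) for c in cs])
    return im,m,th,cs,h[0],k
def w(c,m,z):
    return ray(m,(c.reshape(-1,2)+.5)/4-.5,z)[:,:2]
E
python3 - <<'E'
from fix import *
im=cv2.imread("pics/wfix2.png");print(im[100,60],im[60,70],im[200,85],im[147,262],im[30,150],im[10,150],im[90,100],im[150,225])
# mask: block colour (pinkish): R-G
d=im[:,:,2].astype(int)-im[:,:,1]
cv2.imwrite("pics/rg.png",np.clip(d*10,0,255).astype(np.uint8)[:, :300])
E
```

```text
[50 52 55] [133 138 146] [62 61 64] [72 73 79] [115 122 123] [124 131 134] [136 141 150] [69 70 71]
```

View pics/rg.png

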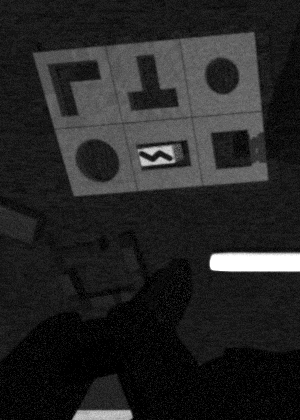

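```bash
python3 - <<'E'
from fix import *
im=cv2.imread("pics/wfix2.png");m=dict(np.load("wfix2.npz"))
f=cv2.resize(cv2.GaussianBlur(im,(3,3),0.8),None,fx=4,fy=4,interpolation=cv2.INTER_CUBIC).astype(int)
d=f[:,:,2]-f[:,:,1]; g=f.mean(2)
roi=np.zeros(d.shape,np.uint8);roi[100:840,100:1120]=1
mask=((d>4)&(roi>0)).astype(np.uint8)*255
mask=cv2.morphologyEx(mask,cv2.MORPH_CLOSE,np.ones((9,9)))
cs,_=cv2.findContours(mask,cv2.RETR_EXTERNAL,cv2.CHAIN_APPROX_NONE)
c=max(cs,key=cv2.contourArea)
W=w(cv2.convexHull(c),m,.030)*1000
r=cv2.minAreaRect(W.astype(np.float32));print(r)
(cx,cy),(a,b),ang=r
pts=cv2.boxPoints(r)
# yaw: short axis ~ world x
L=pts[1]-pts[0];M=pts[2]-pts[1]
s=L if np.hypot(*L)<np.hypot(*M) else M
if s[0]<0:s=-s
yaw=np.arctan2(s[1],s[0]);print("yaw",np.degrees(yaw))
# pockets: dark areas inside hull
hm=np.zeros_like(mask);cv2.fillPoly(hm,[cv2.convexHull(c)],255)
dark=((g<100)&(cv2.erode(hm,np.ones((25,25)))>0)).astype(np.uint8)*255
dark=cv2.morphologyEx(dark,cv2.MORPH_OPEN,np.ones((13,13)))
cs,_=cv2.findContours(dark,cv2.RETR_EXTERNAL,cv2.CHAIN_APPROX_NONE)
ex=np.array([np.cos(yaw),np.sin(yaw)]);ey=np.array([-ex[1],ex[0]])
for c in cs:
    if cv2.contourArea(c)<2000: continue
    P=w(c,m,.03)*1000; R2=cv2.minAreaRect(P.astype(np.float32))
    l=np.c_[(P-[cx,cy])@ex,(P-[cx,cy])@ey]
    print("rect c",np.round(R2[0],1),"size",np.round(R2[1],1),"bbox ctr fixture",np.round((l.max(0)+l.min(0))/2,1),"sz",np.round(l.max(0)-l.min(0),1))
cv2.imwrite("pics/dark.png",cv2.resize(dark[60:900,80:1160],None,fx=.5,fy=.5))
E
```

```text
((577.9056396484375, -107.68312072753906), (164.90158081054688, 244.18121337890625), 4.388853549957275)
yaw 4.3888564
rect c [ 617.1 -105.4] size [31.2 60.2] bbox ctr fixture [39.3 -0.7] sz [31.5 60.3]
rect c [ 623.9 -184.5] size [50.6 50.7] bbox ctr fixture [ 40.  -80.3] sz [51.  51.2]
rect c [609.7 -16.6] size [42.3 59.9] bbox ctr fixture [38.7 88.2] sz [42.5 59.8]
rect c [ 544.2 -191.6] size [55.1 54.8] bbox ctr fixture [-39.9 -81.2] sz [55.2 54.8]
rect c [530.8 -32.2] size [35.9 36.5] bbox ctr fixture [-41.2  78.9] sz [36.6 36.3]
rect c [ 537.6 -112. ] size [54.8 54.3] bbox ctr fixture [-40.5  -1.1] sz [54.9 54.3]
```

View pics/dark.png

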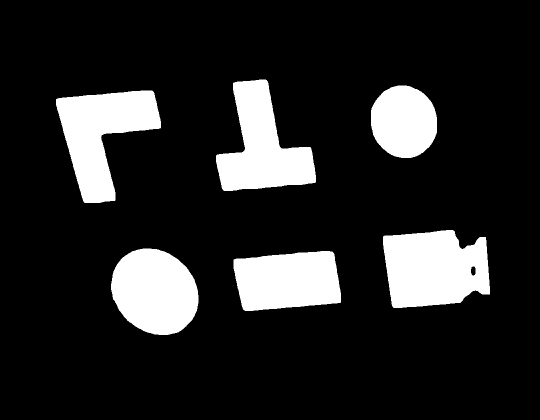

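```bash
python3 - <<'E'
from fix import *
def up(n):
    im=cv2.imread(f"pics/{n}.png");m=dict(np.load(n+".npz"))
    return cv2.resize(cv2.GaussianBlur(im,(3,3),0.8),None,fx=4,fy=4,interpolation=cv2.INTER_CUBIC).astype(int),m
for n,(x0,y0,x1,y1) in [("wfix2",(130,135,195,172)),("wfix",(255,135,315,172))]:
    f,m=up(n)
    d=f[:,:,2]-f[:,:,1]
    print(d[y0*4:y1*4,x0*4:x1*4].max())
    k=np.zeros(d.shape,np.uint8); k[y0*4:y1*4,x0*4:x1*4]=(d>(18 if n=="wfix2" else 9))[y0*4:y1*4,x0*4:x1*4]*255
    k=cv2.morphologyEx(k,cv2.MORPH_CLOSE,np.ones((25,25)))
    cv2.imwrite(f"pics/sc_{n}.png",np.hstack([k[y0*4:y1*4,x0*4:x1*4],np.clip(f[y0*4:y1*4,x0*4:x1*4].mean(2)*1.5,0,255).astype(np.uint8)]))
    cs,_=cv2.findContours(k,cv2.RETR_EXTERNAL,cv2.CHAIN_APPROX_NONE);c=max(cs,key=cv2.contourArea)
    print(n,cv2.minAreaRect((w(c,m,.052)*1000).astype(np.float32)))
# other view check of pockets in wfix (round bush, circle centres)
f,m=up("wfix");g=f.mean(2)
for nm,(x0,y0,x1,y1),thr in [("bush",(180,125,240,188),80),("ang",(168,45,230,115),80)]:
    k=np.zeros(g.shape,np.uint8);k[y0*4:y1*4,x0*4:x1*4]=(g<thr)[y0*4:y1*4,x0*4:x1*4]*255
    cs,_=cv2.findContours(k,cv2.RETR_EXTERNAL,cv2.CHAIN_APPROX_NONE);c=max(cs,key=cv2.contourArea)
    print(nm,cv2.minAreaRect((w(c,m,.03)*1000).astype(np.float32)))
E
```

```text
21
wfix2 ((608.9527587890625, -102.58055877685547), (30.036521911621094, 8.366299629211426), 87.9739761352539)
12
wfix ((609.4922485351562, -106.16848754882812), (9.911124229431152, 36.681365966796875), 2.7768068313598633)
bush ((624.0897216796875, -181.11248779296875), (48.864402770996094, 57.09080505371094), 2.0547525882720947)
ang ((544.4144897460938, -191.8084716796875), (53.4554557800293, 52.73606872558594), 4.669155120849609)
```

View pics/sc_wfix2.png

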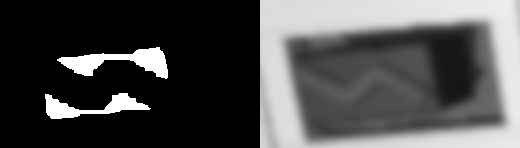

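Threshold was too high for the scrap; both views agree on the angle pocket (544.2,-191.6 vs 544.4,-191.8). Lower it.

```bash
python3 - <<'E'
from fix import *
def up(n):
    im=cv2.imread(f"pics/{n}.png");m=dict(np.load(n+".npz"))
    return cv2.resize(cv2.GaussianBlur(im,(3,3),0.8),None,fx=4,fy=4,interpolation=cv2.INTER_CUBIC).astype(int),m
for n,(x0,y0,x1,y1),t in [("wfix2",(130,135,195,172),(11,14)),("wfix",(255,135,315,172),(6,7))]:
    f,m=up(n); d=f[:,:,2]-f[:,:,1]
    for th in t:
        k=np.zeros(d.shape,np.uint8); k[y0*4:y1*4,x0*4:x1*4]=(d>th)[y0*4:y1*4,x0*4:x1*4]*255
        k=cv2.morphologyEx(k,cv2.MORPH_CLOSE,np.ones((25,25)))
        cv2.imwrite(f"pics/sc_{n}_{th}.png",k[y0*4:y1*4,x0*4:x1*4])
        cs,_=cv2.findContours(k,cv2.RETR_EXTERNAL,cv2.CHAIN_APPROX_NONE);c=max(cs,key=cv2.contourArea)
        print(n,th,cv2.minAreaRect((w(c,m,.052)*1000).astype(np.float32)))
E
```

```text
wfix2 11 ((614.9220581054688, -104.72958374023438), (19.690086364746094, 40.50782775878906), 6.044519424438477)
wfix2 14 ((615.0377807617188, -104.95796966552734), (18.470792770385742, 38.34031677246094), 6.182855606079102)
wfix 6 ((619.0767211914062, -111.4566650390625), (29.495264053344727, 51.6817626953125), 5.778740882873535)
wfix 7 ((619.1727294921875, -111.58744049072266), (29.11066246032715, 51.43510055541992), 5.8562116622924805)
```

View pics/sc_wfix2_11.png

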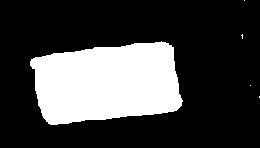

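```bash
python3 - <<'E'
from h import *
phi=np.radians(6.0); q=quat(phi)
set_gripper(0.5,50)
ctrl.reach([.615,-.1047,.12],q)
print(ctrl.servo_line([.615,-.1047,.033],max_speed=.1,max_force=12), ctrl.sense()["ee_pos"])
set_gripper(0.0,50); print("gap",ctrl.sense()["finger_gap"])
ctrl.servo_line([.615,-.1047,.14]); print("gap",ctrl.sense()["finger_gap"],ctrl.sense()["force"])
E
```

```text
False [ 0.61549091 -0.10509855  0.03363408]
gap 0.22311019993092865
gap 0.22085320604028602 [ 0.35230693 -0.08887856 -1.36890643]
```

```bash
python3 - <<'E'
from h import *
q=quat(0.03)
ctrl.reach([.504,.403,.16],q)
print(ctrl.servo_line([.504,.403,.03],max_speed=.12,max_force=10), ctrl.sense()["ee_pos"])
set_gripper(0.5); ctrl.servo_line([.504,.403,.16],max_speed=.3)
# view parts: go so that stub/square/bush/tee are all in view
ctrl.reach([.60,.17,.30],quat(np.pi/2)); ctrl.pause(.3)
im,m=snap("wrist","wp2"); np.savez("wp2.npz",**m); snap("top","top1")
print(ctrl.sense()["clock"])
E
```

```text
False [0.50472766 0.40324897 0.03099879]
15.2417
```

View pics/wp2.png

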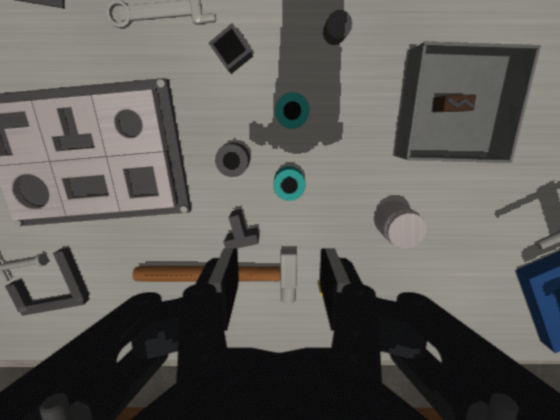

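View pics/top1.png

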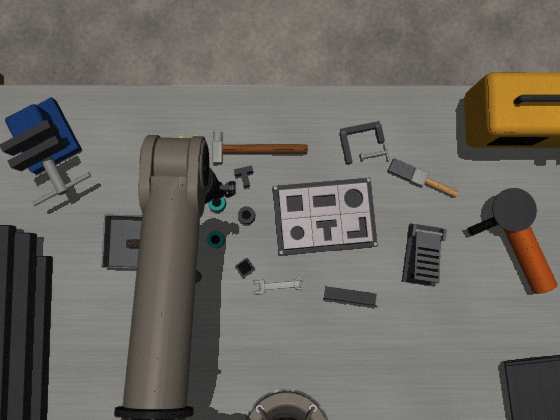

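```bash
python3 - <<'E'
from h import *
set_gripper(1.0)
for n,x,y in [("tee",.684,.11),("bush",.579,.105)]:
    ctrl.reach([x+.075,y+.0,.18],quat(np.pi/2)); ctrl.pause(.25)
    im,m=snap("wrist","p_"+n); np.savez(f"p_{n}.npz",**m); print(proj(m,[x,y,.034]))
    c=im[20:230,160:400]; cv2.imwrite(f"pics/p_{n}_c.png",cv2.resize(np.clip(c*1.6,0,255).astype(np.uint8),None,fx=2.5,fy=2.5,interpolation=cv2.INTER_CUBIC))
print(ctrl.sense()["clock"])
E
```

```text
[[277.71062002 117.37907701]]
[[279.69192341 116.50856379]]
17.6833
```

View pics/p_tee_c.png

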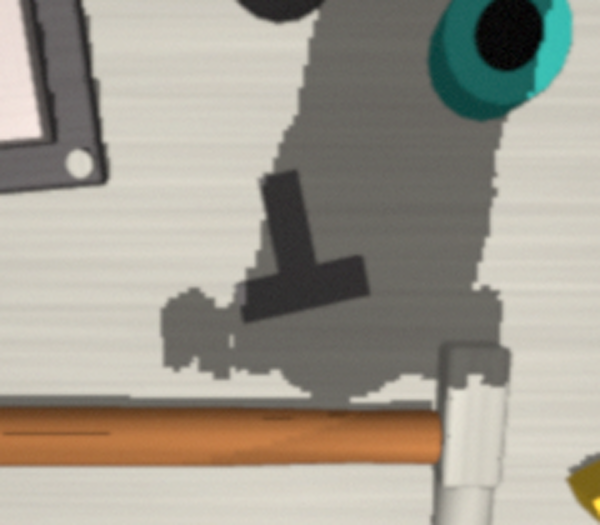

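View pics/p_bush_c.png

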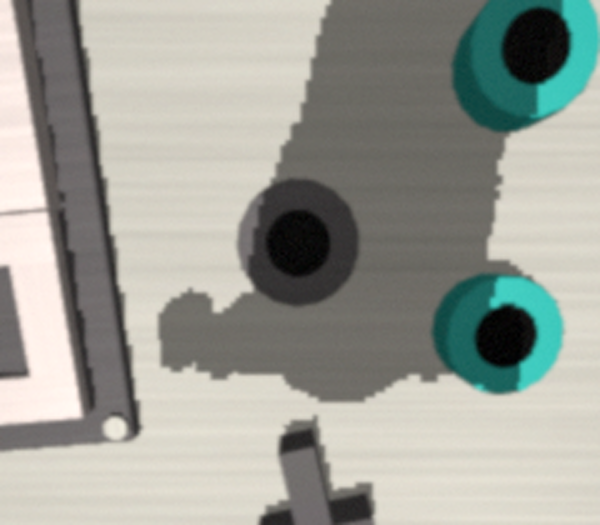

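```bash
cat > meas.py <<'E'
from fix import *
def load(n):
    im=cv2.imread(f"pics/{n}.png");m=dict(np.load(n+".npz"))
    return cv2.resize(cv2.GaussianBlur(im,(3,3),0.8),None,fx=4,fy=4,interpolation=cv2.INTER_CUBIC).astype(int),m
def blob(n,px,half,th,z=.034,close=5):
    "contour (world mm) of dark blob near px"
    f,m=load(n); g=f.mean(2); k=np.zeros(g.shape,np.uint8)
    x0,y0,x1,y1=[int(4*v) for v in (px[0]-half,max(px[1]-half,0),px[0]+half,px[1]+half)]
    k[y0:y1,x0:x1]=(g<th)[y0:y1,x0:x1]*255
    k=cv2.morphologyEx(k,cv2.MORPH_OPEN,np.ones((close,close)))
    cs,_=cv2.findContours(k,cv2.RETR_EXTERNAL,cv2.CHAIN_APPROX_NONE)
    c=max(cs,key=cv2.contourArea); cv2.imwrite(f"pics/b_{n}_{th}.png",k[y0:y1,x0:x1])
    return w(c,m,z)*1000
E
python3 - <<'E'
from meas import *
im=cv2.imread("pics/p_tee.png").mean(2);print(im[110:130,278].round(),im[100,300],im[70,240])
for th in (38,44,50):
    try:
        P=blob("p_tee",(278,118),32,th);r=cv2.minAreaRect(P.astype(np.float32));print("tee",th,r)
    except Exception as e:print(e)
for th in (12,16,20,25):
    P=blob("p_bush",(280,117),28,th);(c,s,a)=cv2.fitEllipse(P.astype(np.float32));print("bore",th,c,s)
for th in (38,44,50,60):
    P=blob("p_bush",(280,117),32,th);(c,s,a)=cv2.fitEllipse(P.astype(np.float32));print("outer",th,c,s)
E
```

```text
[32. 32. 31. 31. 30. 31. 31. 32. 31. 31. 31. 31. 29. 31. 32. 30. 32. 32.
 30. 31.] 65.33333333333333 127.66666666666667
tee 38 ((683.5669555664062, 108.88325500488281), (48.319091796875, 48.12763214111328), 12.682744979858398)
tee 44 ((683.5394287109375, 108.85296630859375), (49.39441680908203, 49.154029846191406), 12.68895435333252)
tee 50 ((683.5609741210938, 108.83000183105469), (50.263954162597656, 50.1966438293457), 12.624905586242676)
bore 12 (579.4840087890625, 104.22935485839844) (21.834957122802734, 21.8914737701416)
bore 16 (579.4821166992188, 104.2270278930664) (22.677228927612305, 22.721721649169922)
bore 20 (579.4868774414062, 104.20001983642578) (23.394174575805664, 23.478593826293945)
bore 25 (579.49951171875, 104.2041015625) (24.301673889160156, 24.461624145507812)
outer 38 (579.92724609375, 106.04116821289062) (38.147193908691406, 44.072078704833984)
outer 44 (579.8692626953125, 106.03396606445312) (39.35281753540039, 45.12608337402344)
outer 50 (579.8646850585938, 106.05558776855469) (40.285133361816406, 45.9564094543457)
outer 60 (579.8643798828125, 106.1985855102539) (41.7285270690918, 47.37954330444336)
```

```bash
cat > pp.py <<'E'
from h import *
def pick(x,y,phi,open_mm,z=.016,hov=.11,f=60):
    set_gripper(min(1,open_mm/85),f)
    ctrl.reach([x,y,hov],quat(phi))
    hit=ctrl.servo_line([x,y,z],max_speed=.12,max_force=12); print("pick hit",hit,np.round(ctrl.sense()["ee_pos"],4))
    set_gripper(0.0,f); ctrl.servo_line([x,y,.13],max_speed=.2)
    s=ctrl.sense();print("gap mm",round(s["finger_gap"]*85,1),"force",np.round(s["force"],1),"t",s["clock"])
    return s["finger_gap"]*85
def insert(x,y,phi,zp=.016):
    zs=zp+.018
    ctrl.reach([x,y,.13],quat(phi)); 
    ctrl.servo_line([x,y,zs+.016],max_speed=.15); ctrl.pause(.15)
    s=ctrl.sense(); print("above",np.round(np.array(s["ee_pos"])*1000-[x*1000,y*1000,0],2),np.round(s["force"],1))
    hit=ctrl.servo_line([x,y,zs],max_speed=.04,max_force=8); s=ctrl.sense()
    print("insert hit",hit,np.round(np.array(s["ee_pos"])*1000-[x*1000,y*1000,zs*1000],2),np.round(s["force"],1)); return hit
def release(open_mm):
    p=ctrl.sense()["ee_pos"]
    set_gripper(min(1,open_mm/85)); ctrl.servo_line([p[0],p[1],.13],max_speed=.2)
E
python3 - <<'E'
from pp import *
y=np.radians(12.65);c=np.array([.68355,.10885])+.005*-np.array([np.cos(y),np.sin(y)])
g=pick(*c,y+np.pi/2,32)
if g>8:
    y=np.radians(4.39);c=np.array([.5376,-.1119])-.005*np.array([np.cos(y),np.sin(y)])
    h=insert(*c,y+np.pi/2)
E
```

```text
pick hit False [0.6795 0.1076 0.017 ]
gap mm 13.2 force [-0.6  0.  -4.3] t 20.5833
above [ 1.13 -0.19 51.14] [ 0.3  0.1 -2.8]
insert hit True [0.08 0.19 1.33] [-1.3 -0.7  4.8]
```

```bash
python3 - <<'E'
from pp import *
release(30)
ctrl.reach([.654,.104,.18],quat(np.pi/2)); ctrl.pause(.25)
im,m=snap("wrist","p_bush2"); np.savez("p_bush2.npz",**m)
print(ctrl.sense()["clock"])
from meas import *
P=blob("p_bush2",(280,117),28,22);print(cv2.fitEllipse(P.astype(np.float32)))
E
```

```text
25.075
((579.5227661132812, 104.20410919189453), (23.400043487548828, 23.460054397583008), 95.37635803222656)
```

View pics/p_bush2.png

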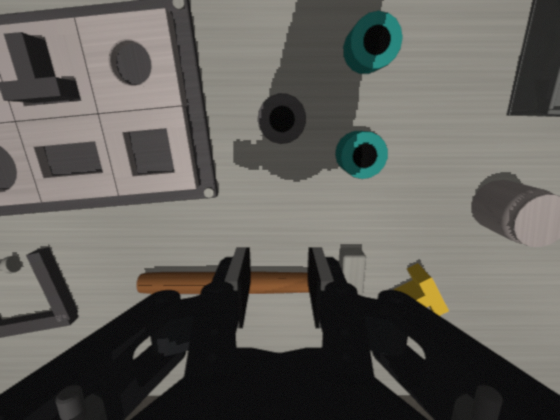

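Grey bush is unmoved at (282,118); the tee sits in its pocket at (35,70).

```bash
python3 - <<'E'
from pp import *
g=pick(.5795,.1042,0.0,66,z=.013)
if g>30: insert(.6237,-.1849,0.0766,zp=.013)
E
```

```text
pick hit False [0.5802 0.104  0.0137]
gap mm 43.9 force [-0.2 -0.5 -3.3] t 28.7083
above [ 0.65 -0.33 48.1 ] [ 0.  -0.  -2.5]
insert hit True [0.05 0.1  1.34] [-0.6  0.2  4. ]
```

```bash
python3 - <<'E'
from pp import *
release(60)
for n,x,y in [("sq",.437,.107),("stub",.414,.239)]:
    ctrl.reach([x+.075,y,.18],quat(np.pi/2)); ctrl.pause(.25)
    im,m=snap("wrist","p_"+n); np.savez(f"p_{n}.npz",**m)
    c=im[20:230,160:400]; cv2.imwrite(f"pics/p_{n}_c.png",cv2.resize(np.clip(c*1.6,0,255).astype(np.uint8),None,fx=2.5,fy=2.5,interpolation=cv2.INTER_CUBIC))
print(ctrl.sense()["clock"])
E
```

```text
34.4417
```

View pics/p_sq_c.png

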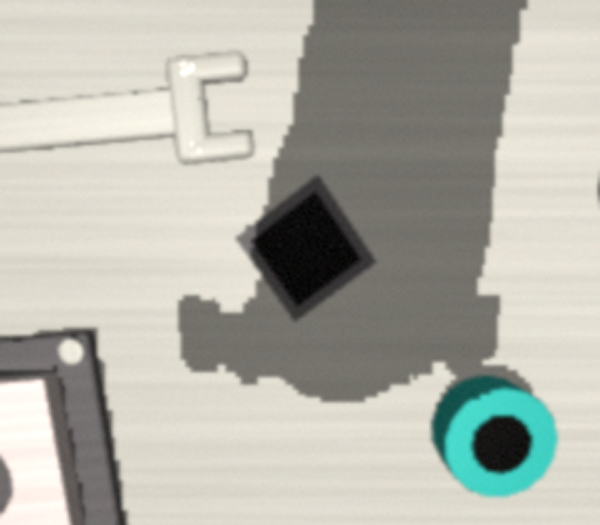

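View pics/p_stub_c.png

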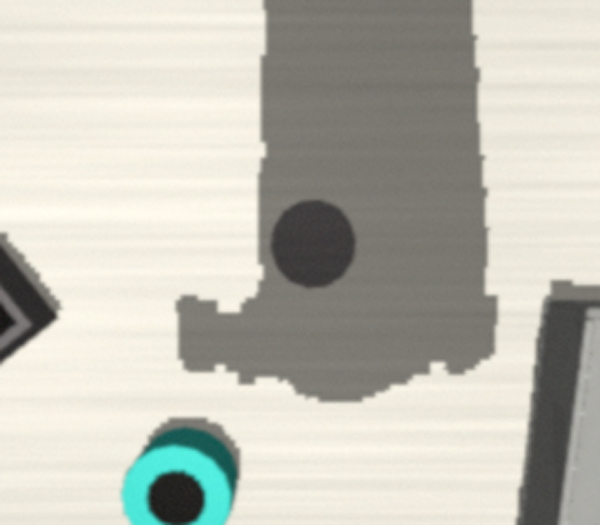

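Both parts confirmed: square tube at px ≈(283,119), stub at ≈(285,117).

```bash
python3 - <<'E'
from meas import *
for th in (20,25,45,52):
    P=blob("p_sq",(283,119),33,th);print("sq",th,cv2.minAreaRect(P.astype(np.float32)))
for th in (44,50):
    P=blob("p_stub",(285,117),25,th);print("stub",th,cv2.fitEllipse(P.astype(np.float32)))
E
```

```text
sq 20 ((439.1761169433594, 108.18708801269531), (29.358016967773438, 29.43137550354004), 35.79582214355469)
sq 25 ((439.1628723144531, 108.27008056640625), (30.28714370727539, 30.344526290893555), 35.26911163330078)
sq 45 ((439.10498046875, 108.1682357788086), (36.90174102783203, 36.743141174316406), 35.593929290771484)
sq 52 ((439.11224365234375, 108.20195007324219), (37.75141525268555, 37.67002868652344), 35.6951789855957)
stub 44 ((414.27679443359375, 242.63560485839844), (28.941076278686523, 28.950031280517578), 35.515445709228516)
stub 50 ((414.23687744140625, 242.64129638671875), (29.969017028808594, 30.037479400634766), 136.98480224609375)
```

```bash
python3 - <<'E'
from pp import *
g=pick(.4142,.2426,0.0,52,z=.015)
if g>20: 
    insert(.5311,-.0320,0.0766,zp=.015); release(46)
    ctrl.reach([.512,.107,.18],quat(np.pi/2)); ctrl.pause(.25)
    im,m=snap("wrist","p_sq2"); np.savez("p_sq2.npz",**m)
    from meas import *
    P=blob("p_sq2",(283,119),33,50);print("sq",cv2.minAreaRect(P.astype(np.float32)))
E
```

```text
pick hit False [0.4147 0.2427 0.0155]
gap mm 30.0 force [ 0.4 -0.7 -1.4] t 37.8583
above [ 9.200e-01 -3.000e-02  5.002e+01] [-0.6  0.2 -2.4]
insert hit True [0.   0.21 0.98] [-0.5  0.6  5.6]
sq ((439.127685546875, 108.25142669677734), (37.46928024291992, 37.46448516845703), 35.658729553222656)
```

View pics/p_sq2.png

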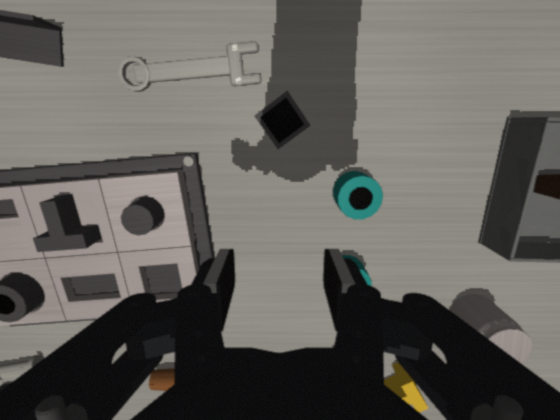

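```bash
python3 - <<'E'
from pp import *
g=pick(.4391,.1082,np.radians(-54.3),60,z=.014)
if g>28: insert(.6111,-.0257,np.radians(-85.6),zp=.014)
E
```

```text
pick hit False [0.4396 0.1081 0.0145]
gap mm 36.5 force [ 0.1  0.4 -1.1] t 46.4833
above [ 0.87 -0.18 49.3 ] [-0.4  1.1 -1.3]
insert hit True [-0.06  0.14  0.89] [-1.   0.6  4.8]
```

Seated by height. Release and inspect the whole fixture and the treadle.

```bash
python3 - <<'E'
from pp import *
release(52)
ctrl.reach([.65,-.06,.24],quat(np.pi/2)); ctrl.pause(.3)
im,m=snap("wrist","chk"); np.savez("chk.npz",**m)
ctrl.reach([.52,-.36,.25],quat(np.pi/2)); ctrl.pause(.3)
im,m=snap("wrist","tr"); np.savez("tr.npz",**m)
snap("top","top2")
print(ctrl.sense()["clock"])
E
```

```text
53.8
```

View pics/chk.png

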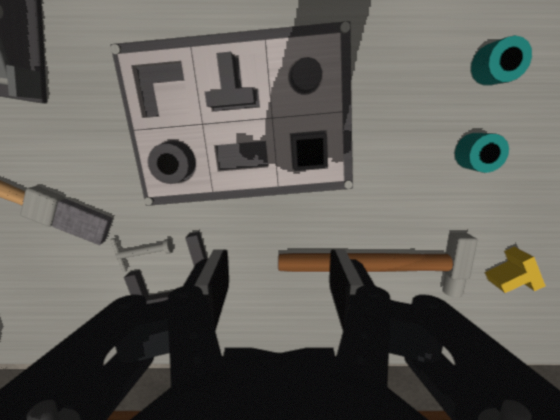

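View pics/tr.png

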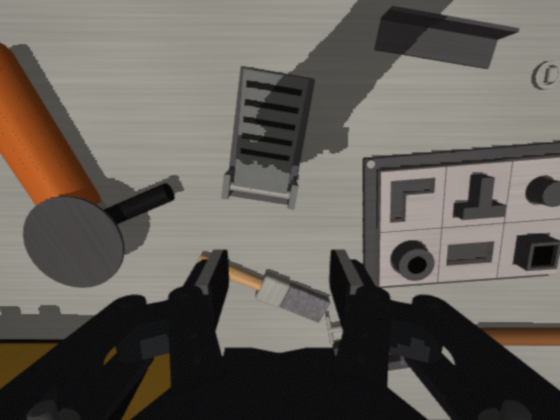

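View pics/top2.png

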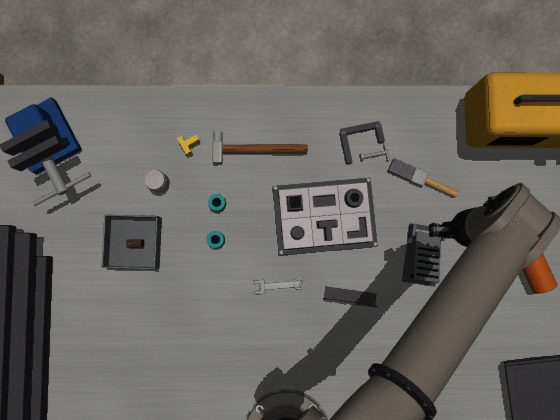

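```bash
python3 - <<'E'
from meas import *
m=dict(np.load("tr.npz"))
F=ray(m,[(243,67),(313,79)],.079);print(F.round(4),np.linalg.norm(F[1]-F[0]))
H=ray(m,[(231,190),(295,201)],.04);print(H.round(4),np.linalg.norm(H[1]-H[0]))
f=F.mean(0);h=H.mean(0);d=(h-f)[:2];print(np.linalg.norm(d));d/=np.linalg.norm(d)
pad=f[:2]+.0195*d;print("pad",pad,"dir",d)
P=blob("chk",(168,163),18,22,.052);print("bush",cv2.fitEllipse(P.astype(np.float32)))
P=blob("chk",(311,152),20,16,.052);print("sq",cv2.minAreaRect(P.astype(np.float32)))
P=blob("chk",(306,76),24,36,.052);print("stub",cv2.fitEllipse(P.astype(np.float32)))
im=cv2.imread("pics/tr.png")[50:220,190:340];cv2.imwrite("pics/tr_c.png",cv2.resize(np.clip(im*1.6,0,255).astype(np.uint8),None,fx=3.5,fy=3.5,interpolation=cv2.INTER_CUBIC))
for phi in(0,np.pi/2,-np.pi/2):print(ctrl.inverse_kinematics([pad[0],pad[1],.03],quat(phi)))
E
```

```text
[[ 0.3986 -0.3945  0.079 ]
 [ 0.4092 -0.3265  0.079 ]] 0.06886673923118217
[[ 0.5292 -0.4179  0.04  ]
 [ 0.543  -0.3398  0.04  ]] 0.07934770898429969
0.13346660012477773
pad [ 0.42323934 -0.36317637] dir [ 0.99051001 -0.13744061]
bush ((623.180908203125, -184.8241424560547), (20.721338272094727, 20.826356887817383), 177.4811248779297)
sq ((610.6376953125, -26.545272827148438), (28.483257293701172, 28.522212982177734), 4.1181793212890625)
stub ((535.5375366210938, -35.424930572509766), (25.31003189086914, 26.83778190612793), 131.8116912841797)
[ 0.00296944  0.64494171  0.84055102  1.95454189 -0.64857741  0.83520235
  1.20215659]
[ 0.20273098  0.53974258  0.55207865  1.94996534 -0.40143684  0.76119031
  2.55781181]
[-0.20181163  0.94478704  1.25038191  1.95842567 -1.0453358   1.09530957
 -0.04884541]
```

View pics/tr_c.png

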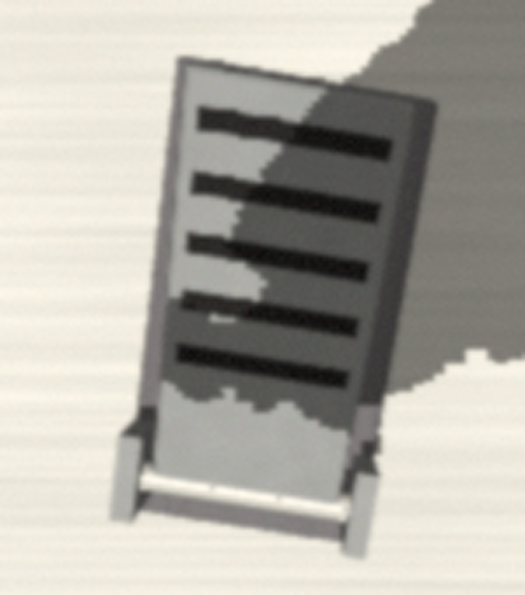

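```bash
python3 - <<'E'
from pp import *
x,y=.425,-.366
ctrl.reach([.44,-.36,.25],quat(0)); set_gripper(0.0,30)
ctrl.reach([x,y,.11],quat(0)); ctrl.pause(.2)
print(ctrl.servo_line([x,y,.082],max_speed=.08,max_force=6)); f0=np.array(ctrl.sense()["force"])
z=.08; 
while z>.024:
    hit=ctrl.servo_line([x,y,z],max_speed=.05,max_force=22)
    s=ctrl.sense(); df=s["force"]-f0; print(round(z,3),hit,np.round(s["ee_pos"],4),np.round(df,1))
    if df[2]>17: break
    z-=.006 if z>.05 else .002
ctrl.pause(.6); s=ctrl.sense(); print(np.round(s["ee_pos"],4),np.round(s["force"]-f0,1))
snap("scene","press"); snap("wrist","pressw")
ctrl.servo_line([x,y,.16],max_speed=.1)
print(ctrl.sense()["clock"])
E
```

```text
False
0.08 False [ 0.4251 -0.3661  0.0801] [ 0.5 -0.5  0. ]
0.074 False [ 0.425  -0.366   0.0738] [0.6 0.  0.2]
0.068 False [ 0.425  -0.3666  0.0683] [-0.5 -1.3  4.9]
0.062 False [ 0.4251 -0.3669  0.0626] [-0.3 -2.7  5.6]
0.056 False [ 0.425  -0.3671  0.0568] [-0.5 -1.4  7. ]
0.05 False [ 0.4246 -0.3672  0.0509] [-1.3 -0.8  8.5]
0.048 False [ 0.4244 -0.3671  0.049 ] [-2.6 -1.   9.3]
0.046 False [ 0.4241 -0.3671  0.047 ] [-3.5 -0.6  9.7]
0.044 False [ 0.4239 -0.3671  0.045 ] [-3.7  0.2  9.7]
0.042 False [ 0.4237 -0.367   0.043 ] [-3.6 -0.6 10.8]
0.04 False [ 0.4236 -0.367   0.0413] [-4.4 -0.7 12.5]
0.038 False [ 0.4236 -0.3671  0.0409] [-7.2  3.9 25.7]
[ 0.4236 -0.367   0.0409] [-6.3  4.4 24.6]
62.0583
```

View pics/press.png

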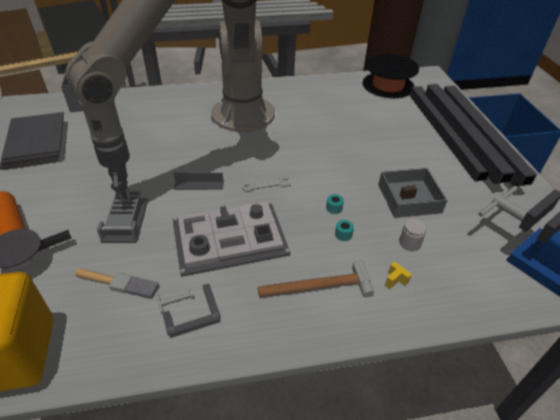

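```bash
python3 - <<'E'
from pp import *
ctrl.reach([.60,-.20,.27],quat(np.pi/2)); ctrl.pause(.3)
im,m=snap("wrist","fin"); np.savez("fin.npz",**m)
cv2.imwrite("pics/fin_c.png",cv2.resize(np.clip(im[0:260,120:480]*1.5,0,255).astype(np.uint8),None,fx=2.2,fy=2.2,interpolation=cv2.INTER_CUBIC))
print(ctrl.sense()["clock"])
E
```

```text
63.4417
```

View pics/fin_c.png

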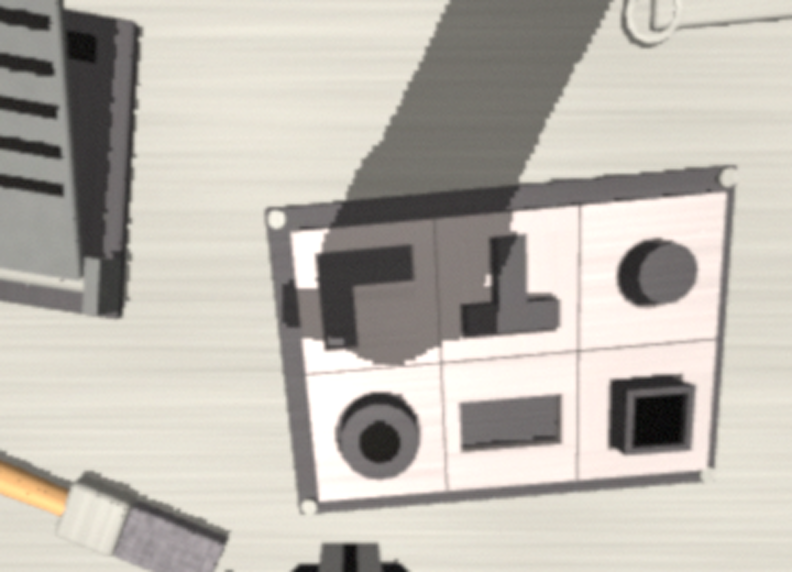

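```bash
python3 - <<'E'
from h import *
m=dict(np.load("fin.npz"))
for n,p in [("stub",(664,272)),("sq",(660,417)),("bush bore",(379,441)),("tee bar far end",(559,312))]:
    print(n,ray(m,[(p[0]/2.2+120,p[1]/2.2)],.052)[0].round(4))
im,mt=snap("top","top3");cv2.imwrite("pics/top3_c.png",cv2.resize(im[170:300,90:460],None,fx=2.1,fy=2.1,interpolation=cv2.INTER_CUBIC))
E
```

```text
stub [ 0.5305 -0.0342  0.052 ]
sq [ 0.6093 -0.0259  0.052 ]
bush bore [ 0.6229 -0.1847  0.052 ]
tee bar far end [ 0.5511 -0.0882  0.052 ]
```

View pics/top3_c.png

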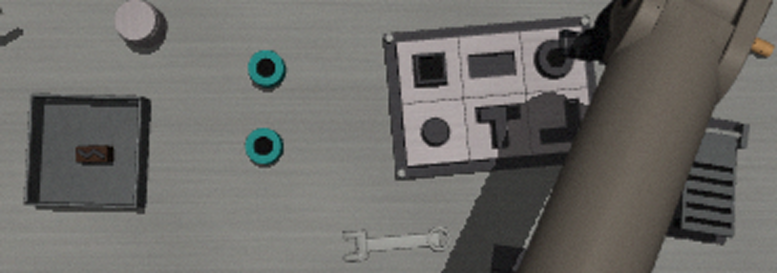

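All parts are within about 2 mm of their pockets, the scrap is in the bin, the treadle is up and the robot touches nothing, so I'm handing in.

```bash
python3 - <<'E'
from h import *
ctrl.job_done(); print(ctrl.sense()["clock"])
E
```

```text
the job is handed in; nothing more can be done
the job is handed in; nothing more can be done
```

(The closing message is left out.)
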